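Hold the polishing press on the quartz egg with the drip half open

TASK

Get the polishing press working on the rose quartz egg: first turn the lever of the drip cock to half open (45 degrees, midway between crosswise to its pipe and along it). Then pull the spring-return feed lever down until the felt bob bears on the top of the egg with a light pressure of about 5 newtons, which pushes its sprung nose in about 4 mm, and finish while still holding the feed lever there, because it springs back up when let go. Never let the bob touch the stone while the drip is still shut, never press hard, and leave the canister, the jar and the dop stick alone.

Things in the scene. Friction and masses are not known exactly. Their poses are not given: they have to be found in the camera images.
- press: Fixed bench polishing press, drill-press pattern. Origin on the spindle axis, underside of base; own -x is its front, +y its left (drip bottle, pipe, cock), -y its right (feed lever). Base 270 x 150 x 18 mm. Head 90 mm wide, from 53 mm in front of the origin to 177 mm behind, 190 to 294 mm high; column top 337 mm. Stands within some 10 cm, turned -9 to 26 degrees.
- cock (a joint): Turn of the drip cock's lever about its upright stem, rad: 0 closed, lever crosswise to the pipe (press +y); 1.571 fully open, along the pipe, pointing forward (press -x); half open 0.785. Opens counter-clockwise seen from above. Starts at 0 to 0.3 and stays where it is left (about 2 N at the tip moves it).
- cock_tip (a point): On the top of the black sleeve of the cock lever, 60 mm out from the stem, 212 mm above the shelf. The sleeve is 13 mm wide and 10 mm high and runs from 29 to 71 mm from the stem; free air under it and on both sides.
- cock_axis (a point): On the stem axis of the cock at the height of cock_tip, at (20, 115) mm in the press's x, y. The drip bottle, 78 mm wide and 322 mm high, stands over the pipe 130 mm behind it (press +x).
- feed_swing (a joint): Swing of the feed lever, rad: 0 at rest on its upper stop, rising 0.6 rad above level towards the front of the press; grows as it is pulled down (level at 0.6; lower stop 1.3). Its return spring takes about 3 N at the grip at first, 6 N at the lower stop, and lifts it when let go. Each rad lowers the bob 25 mm.
- feed_grip (a point): Centre of the black cylindrical grip of the feed lever, 24 mm diameter, 76 mm long, in line with the lever; 113 mm from feed_axis. Swings in an upright plane 112 mm to the right (press -y) of the spindle axis, 67 mm clear of the head; centre at 299 mm height at rest, 235 mm when level. Can be pushed down from above.
- feed_lever: The feed lever itself: hub on the feed shaft, bent steel bar and black grip; origin on the shaft axis at the hub, 64 mm to the right of the spindle axis.
- feed_axis (a point): Point on the axis of the feed shaft (parallel to the press's y) in the plane in which the grip swings, 235 mm above the shelf, 25 mm behind the spindle axis.
- bob: Grey felt bob, 20 mm diameter, 15 mm high, under the chuck on a sprung nose; origin at the centre of its flat lower face, 117 mm above the shelf at rest, right above the egg. Once it bears on the egg it stops and the nose yields 1 mm per 1.2 N, up to 12 mm: pressure is 1.2 N for each mm of feed (25 mm per rad of lever) past touching.
- egg: Pink rose quartz egg, 46 mm in diameter and 58 mm tall, 160 g, standing loose on its blunt end in the cup, exactly under the bob; origin at the centre of its underside.
- egg_top (a point): Top of the egg, 58 mm above its underside; 11 to 21 mm under the bob's face at the start, depending on how high the cup is set.
- cup: Black rubber cup 52 mm in diameter on a screw jack in the orange drip tray, fixed, holds the egg; origin at the centre of its inner floor (38 to 48 mm above the shelf), rim 11 mm higher.
- canister: Bystander: clear acrylic screw-top canister of garnets, 88 mm in diameter, 117 mm high, loose; origin under its centre.
- dop_stick: Bystander: stubby cork-handled dop stick, 110 mm long, 25 mm thick, lying loose; origin under its middle.
- polish_jar: Bystander: small jar 60 mm in diameter, 62 mm high, loose; origin under its centre.

How it is judged:
By the outcome, as a careful person would: the job done as asked, in the order asked, and still so for the second after the job is handed in, while the arm keeps its last pose, push and grip.
It also fails if it takes over 45 s, if anything falls off the work surface, if the arm or the gripper's body presses on something with over 40 N, if the wrist force passes 120 N, or if a joint passes its speed limit or range.

ROBOT

A 6-joint arm with a two-finger parallel gripper is mounted at the origin on the work surface. World frame = base frame: x ahead of the robot, y to its left, z up, the work surface at z = 0. Lengths are in m, angles in rad, forces in N, time in s.
With the tool pointing down it reaches from about 0.375 to 0.975 m from the base axis. Payload 3.8 kg.
Tool frame: the origin (TCP) lies midway between the tips of the shut fingers; the grasp point (between the pads) lies 19 mm behind it; z points along the fingers, y is the line along which they close (so a half turn about z gives the same grasp; the last joint's range is limited). The gripper opens to 88 mm and grips with 3 to 60 N. Pads are 18 mm wide; open, the fingers measure 123 mm over their backs; the gripper's body (75 mm by 187 mm) begins 45 mm behind the grasp point.
Start: joints at [1.159, 0.264, 1.604, -0, 1.274, -0.037], TCP at [0.247, 0.628, 0.239] pointing down, gripper open.
Joint ranges: [-2.63, 2.63], [-0.94, 2.18], [0.31, 2.57], [-1.31, 4.45], [0, 2.66], [-2.55, 2.55]. Speed limits (rad/s): [2.57, 2.57, 3.14, 3.14, 3.14, 3.14].

INTERFACE

Orientations are given as a unit quaternion [x, y, z, w].
In Python, from bench import status, cams, manip gives the robot as it stands.
- The arm moves only by the tool carry_out, never from a script. Its argument "motion" is a list of rows, each an object of numbers: "ax", "ay", "az": the turn, a rotation vector about the world's x, y, z in rad; "dx", "dy", "dz": the shift along the world's x, y, z in cm; "hand": the closure, from -1 (fully open) to 1 (shut), so that 0 is half open. In form: [{"ax": .., "ay": .., "az": .., "dx": .., "dy": .., "dz": .., "hand": ..}, ...]. A call has 1 to 8 rows; each row is the pose to reach, as a shift and turn from the pose commanded when the call began; what a row does not reach only later rows make up. A row lasts 1/12 s, in which the tool goes at most 41.7 mm and 7.16 degrees, less where a joint would pass 70% of its speed; a pose out of reach is approached as far as the arm can. A call with a gripper value outside its range is refused whole. The fingers move at their own pace and stop on an object; "squeeze" is the grip in N (left out, the last holds). Time passes only in rows, so rows that repeat a pose let the fingers close. It gives the time, the measured TCP pose, the force, the opening and the grip force at its end, in the units of the state.
- status.get_obs(): the state, without advancing time (a new reading comes with each control period).
- cams.capture(name): name is "scene" or "top" or "wrist"; returns the picture (480x640x3 uint8, blue, green, red); there is no depth.
- cams.camera_info(name): a dict with "vertical_fov" (degrees; the focal length in pixels is half the picture's height over the tangent of half this angle, whatever the lens; pixels are square), "cx", "cy" (the principal point, pixels), "rvec" (rotation vector, rad) and "tvec" (3), from world to camera coordinates, as OpenCV has them. Camera axes: x right, y down, z forward; pixel columns grow to the right and rows downward; lengths in m; the calibration is good to about 2 mm. A picture is of the moment at which its call begins: read the wrist's pose just before it. camera_info takes no time and is no camera call; for the wrist camera it gives the pose at the moment of the call.
- manip.hand_in(): hands the job in; it is judged then, once.
The state is a dict: "time": time; "joints": joint angles; "qd": joint speeds; "effort": joint torques, N m; "position": TCP position; "ee_rot": TCP orientation; "contact_force": force on the tool from outside, world axes, zero at the start; "torque": the same for the moment, N m; "finger_gap": opening from 0.0 (shut) to 1.0 (fully open); "grip_force": force on a finger pad.
Only numpy, scipy, OpenCV 4.12 (cv2) and the standard library are available. Lean on these libraries where they do the work, as an engineer would, in place of code of your own. Each camera call takes 0.05 s, during which the arm holds its last target. There are 200 camera calls.

## Working session

There is one attempt and no reset: what is moved stays moved. The work goes in short steps, Python scripts to look and compute and a tool call to move; the robot and the scene stay as the last step left them, time stands still between calls to the robot, and variables do not carry over. Pictures are saved under pics/ and viewed, at most 10 in all, crops included, and the job is handed in when it is done.

Besides the shell and the picture viewer there is one more tool, called after "Request:" by a JSON object that holds its "fn" and its "kwargs". carry_out: Moves the arm, as the interface text tells. Its arguments: {"type":"object","properties":{"motion":{"type":"array"},"squeeze":{"type":"number"}},"required":["motion"]}

```bash
mkdir -p pics
python3 - <<'E'
from bench import status,cams
import cv2
print(status.get_obs())
for n in("scene","top"):
    cv2.imwrite(f"pics/{n}0.png",cams.capture(n)); print(cams.camera_info(n))
E
```

```text
{'time': 0.0, 'joints': array([ 1.15906840e+00,  2.64754722e-01,  1.60533492e+00, -4.39614710e-06,
        1.27373844e+00, -3.69105942e-02]), 'qd': array([ 0.00046584,  0.00113287, -0.00044526,  0.00145713, -0.00076737,
       -0.00080862]), 'effort': array([-2.77041845e-04, -5.02108920e+01, -3.56876636e+01,  7.27449032e-02,
        2.94539379e-02, -1.93056226e-04]), 'position': array([0.24684555, 0.62748505, 0.23740808]), 'ee_rot': array([ 1.86312812e-01,  9.82489841e-01, -1.09018216e-03, -2.46579885e-04]), 'contact_force': array([-0.00782305, -0.66858107,  0.05591689]), 'torque': array([ 0.04369609, -0.00299996, -0.03029288]), 'grip_force': 0.0, 'finger_gap': 0.999159298705922}
{'vertical_fov': 47.16256658655589, 'cx': 324.92327349007826, 'cy': 241.75891179134106, 'rvec': array([ 2.06187016,  1.21741507, -0.51060142]), 'tvec': array([-0.28219222, -0.20304935,  1.51521832])}
{'vertical_fov': 44.85121861959384, 'cx': 324.19670145420383, 'cy': 233.53808940361375, 'rvec': array([ 2.17318953, -2.12459671,  0.13190786]), 'tvec': array([-0.01949435,  0.5956991 ,  1.26627061])}
```

View pics/scene0.png

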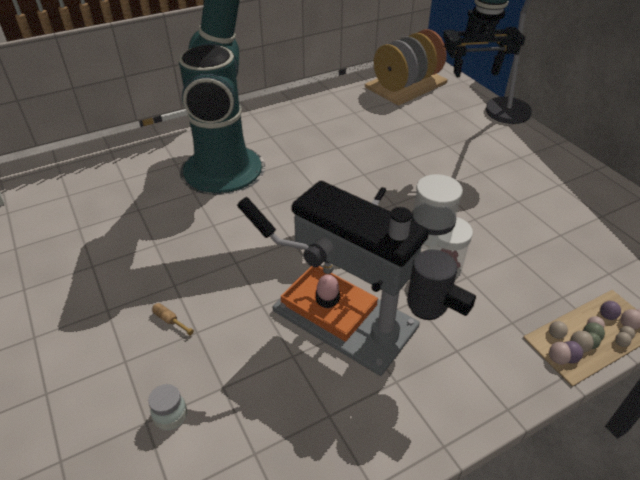

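View pics/top0.png

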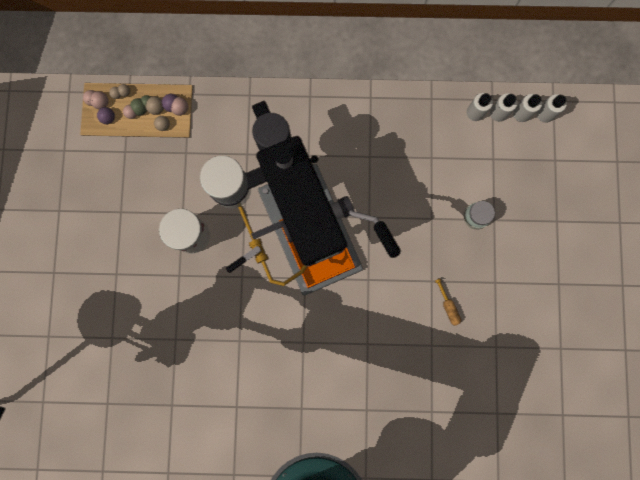

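```bash
cat > h.py <<'E'
import numpy as np,cv2
from bench import status,cams
def cal(n):
    c=cams.camera_info(n);R=cv2.Rodrigues(c["rvec"])[0];t=np.array(c["tvec"]).ravel()
    f=240/np.tan(np.radians(c["vertical_fov"])/2);return R,t,f,c["cx"],c["cy"]
def onz(C,u,v,z):
    R,t,f,cx,cy=C;d=R.T@[(u-cx)/f,(v-cy)/f,1];o=-R.T@t;return o+d*(z-o[2])/d[2]
def proj(C,p):
    R,t,f,cx,cy=C;q=R@np.array(p)+t;return np.array([cx+f*q[0]/q[2],cy+f*q[1]/q[2]])
E
python3 - <<'E'
from h import *
C=cal("top")
im=cv2.imread("pics/top0.png")
print("bottle",onz(C,222,179,.322),"can",onz(C,180,229,.117),"grip",onz(C,387,238,.299),"tip",onz(C,236,265,.212),"stem",onz(C,257,250,.2))
b=onz(C,222,179,.322)[:2];g=onz(C,387,238,.299)[:2]
d=b-g;l=np.array([150+68,115+112])/1000
yaw=np.arctan2(d[1],d[0])-np.arctan2(l[1],l[0]);print(np.linalg.norm(d),np.linalg.norm(l),np.degrees(yaw))
cv2.imwrite("pics/crop.png",cv2.resize(im[80:310,150:430],None,fx=2.6,fy=2.6,interpolation=cv2.INTER_CUBIC))
E
```

```text
bottle [0.65238417 0.17498472 0.322     ] can [0.58863488 0.29846001 0.117     ] grip [ 0.55603299 -0.1214344   0.299     ] tip [0.50800089 0.16121793 0.212     ] stem [0.53925163 0.12321657 0.2       ]
0.31168548470820556 0.31472686571057135 25.83458906349901
```

View pics/crop.png

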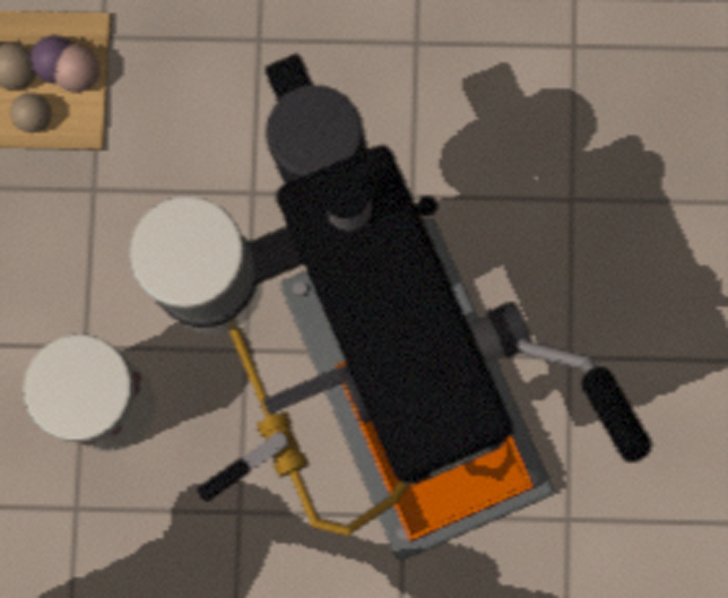

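Run:
```python
from h import *
C=cal("top")
cr=lambda u,v,z:onz(C,150+u/2.6,80+v/2.6,z)[:2]
P={"bottle":cr(187,251,.322),"grip":cr(616,414,.299),"fl":cr(396,555,.018),"fr":cr(553,488,.018),"sleeve":cr(224,478,.21),"s_out":cr(201,494,.207),"s_in":cr(246,464,.207),
"hfl":cr(410,482,.294),"hfr":cr(512,437,.294),"hbr":cr(386,148,.294),"hbl":cr(280,192,.294)}
for k in P:print(k,P[k].round(4))
L={"bottle":(150,115),"grip":(-68,-112),"hfl":(-53,45),"hfr":(-53,-45),"hbr":(177,-45),"hbl":(177,45)}
A=np.array([P[k] for k in L]);B=np.array([L[k] for k in L])/1000
H=(B-B.mean(0)).T@(A-A.mean(0));yaw=np.arctan2(H[0,1]-H[1,0],H[0,0]+H[1,1])
R=np.array([[np.cos(yaw),-np.sin(yaw)],[np.sin(yaw),np.cos(yaw)]]);o=A.mean(0)-R@B.mean(0)
print("yaw",np.degrees(yaw),o,((A-o-B@R.T)*1000).round(1))
for k,v in P.items():print(k,((v-o)@R*1000).round(1))
s=o+R@[.02,.115];print("stem",s);
for k in("sleeve","s_out","s_in"):
    d=(P[k]-s)@R;print(k,np.linalg.norm(d),np.arctan2(-d[0],d[1]))
np.savez("pose.npz",yaw=yaw,o=o)
for q in(0,.785):print(q,s+R@[-.06*np.sin(q),.06*np.cos(q)])
```

```text
bottle [0.6569 0.1753]
grip [ 0.5538 -0.1213]
fl [0.4616 0.0403]
fr [ 0.5228 -0.0947]
sleeve [0.5104 0.1613]
s_out [0.4983 0.1785]
s_in [0.5215 0.1458]
hfl [0.5041 0.0195]
hfr [ 0.5368 -0.0502]
hbr [0.7409 0.0429]
hbl [0.7073 0.1169]
yaw 24.856274397320437 [0.5669373  0.00693905] [[ 2.2  1. ]
 [ 1.5  2. ]
 [ 4.2 -6. ]
 [-0.9  6. ]
 [-5.5  2.4]
 [-1.3 -5.3]]
bottle [152.4 115. ]
grip [ -65.8 -110.9]
fl [-81.5  74.6]
fr [-82.8 -73.7]
sleeve [ 13.6 163.9]
s_out [  9.8 184.5]
s_in [ 17.1 145.1]
hfl [-51.7  37.8]
hfr [-51.3 -39.2]
hbr [173.  -40.5]
hbl [173.6  40.8]
stem [0.5367451 0.1196929]
sleeve 0.04928268439870563 0.13032722022964893
s_out 0.07025796189345915 0.14548528119477247
s_in 0.030245556545493425 0.09531619868298466
0 [0.51152449 0.1741348 ]
0.785 [0.48042343 0.1403779 ]
```

Request:
{"fn": "carry_out", "kwargs": {"motion": [{"dx":2,"dy":-3,"dz":1,"az":-0.08,"hand":-0.5},{"dx":3.5,"dy":-6.5,"dz":2,"az":-0.16,"hand":-0.5},{"dx":5.5,"dy":-10,"dz":3,"az":-0.25,"hand":-0.5},{"dx":7.5,"dy":-13.5,"dz":4,"az":-0.33,"hand":-0.5},{"dx":9,"dy":-17,"dz":4,"az":-0.412,"hand":-0.5},{"dx":11,"dy":-20.5,"dz":4,"az":-0.412,"hand":-0.5},{"dx":13,"dy":-24,"dz":4,"az":-0.412,"hand":-0.5},{"dx":14.5,"dy":-27.5,"dz":4,"az":-0.412,"hand":-0.5}]}}

```text
schema error: expected keys ax, ay, az, dx, dy, dz, hand
```

Request:
{"fn": "carry_out", "kwargs": {"motion": [{"dx":2,"dy":-3.5},{"dx":4,"dy":-7},{"dx":6,"dy":-10.5},{"dx":8,"dy":-14},{"dx":9.5,"dy":-17.2},{"dx":10.4,"dy":-19.2},{"dx":10.4,"dy":-19.2},{"dx":10.4,"dy":-19.2}]}}

```text
schema error: expected keys ax, ay, az, dx, dy, dz, hand
```

Run:
```python
from h import *
o=status.get_obs();print(o["position"],o["ee_rot"],o["joints"],o["finger_gap"],o["contact_force"])
im=cams.capture("wrist");cv2.imwrite("pics/w1.png",im)
C=cal("wrist");print(-C[0].T@C[1],C[0][2])
s=np.array([.5367,.1197]);print(proj(C,[*s,.212]),proj(C,[*(onz(C,320,240,.2)[:2]),.2]))
```

```text
[0.24682914 0.62757487 0.23752742] [ 1.86284250e-01  9.82495388e-01 -9.71170412e-04 -2.19212491e-04] [ 1.15914422e+00  2.64675103e-01  1.60521320e+00 -4.73469724e-06
  1.27369556e+00 -3.68928681e-02] 0.9975065179614464 [-0.12590546 -0.54918806 -0.07795781]
[0.17259681 0.65660731 0.38316351] [ 0.28530813 -0.11526748 -0.95147921]
[-156.94412737  840.43299234] [320. 240.]
```

View pics/w1.png

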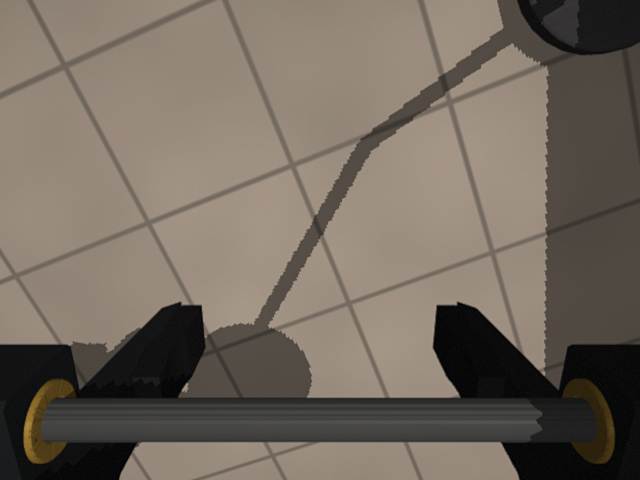

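Request:
{"fn": "carry_out", "kwargs": {"motion": [{"ax":0,"ay":0,"dx":2,"dy":-3,"dz":1,"az":-0.08,"hand":-0.5},{"ax":0,"ay":0,"dx":3.5,"dy":-6.5,"dz":2,"az":-0.16,"hand":-0.5},{"ax":0,"ay":0,"dx":5.5,"dy":-10,"dz":3,"az":-0.25,"hand":-0.5},{"ax":0,"ay":0,"dx":7.5,"dy":-13.5,"dz":4,"az":-0.33,"hand":-0.5},{"ax":0,"ay":0,"dx":9,"dy":-17,"dz":4,"az":-0.412,"hand":-0.5},{"ax":0,"ay":0,"dx":11,"dy":-20.5,"dz":4,"az":-0.412,"hand":-0.5},{"ax":0,"ay":0,"dx":13,"dy":-24,"dz":4,"az":-0.412,"hand":-0.5},{"ax":0,"ay":0,"dx":14.5,"dy":-27.5,"dz":4,"az":-0.412,"hand":-0.5}]}}

```text
time: 0.82
position: [0.3929, 0.3512, 0.2786]
ee_rot: [0.383, 0.924, 0.0, 0.0]
contact_force: [-0.3, 0.1, 0.1]
finger_gap: 0.751
grip_force: 0.0
```

Request:
{"fn": "carry_out", "kwargs": {"motion": [{"ax":0,"ay":0,"az":0,"dz":0,"hand":-0.5,"dx":2,"dy":-3.5},{"ax":0,"ay":0,"az":0,"dz":0,"hand":-0.5,"dx":4,"dy":-7},{"ax":0,"ay":0,"az":0,"dz":0,"hand":-0.5,"dx":6,"dy":-10.5},{"ax":0,"ay":0,"az":0,"dz":0,"hand":-0.5,"dx":8,"dy":-14},{"ax":0,"ay":0,"az":0,"dz":0,"hand":-0.5,"dx":9.5,"dy":-17.2},{"ax":0,"ay":0,"az":0,"dz":0,"hand":-0.5,"dx":10.4,"dy":-19.2},{"ax":0,"ay":0,"az":0,"dz":0,"hand":-0.5,"dx":10.4,"dy":-19.2},{"ax":0,"ay":0,"az":0,"dz":0,"hand":-0.5,"dx":10.4,"dy":-19.2}]}}

```text
time: 1.48
position: [0.4962, 0.1602, 0.2784]
ee_rot: [0.385, 0.923, -0.0, -0.0]
contact_force: [-0.7, -0.1, -1.0]
finger_gap: 0.752
grip_force: 0.0
```

Run:
```python
from h import *
o=status.get_obs();print(o["position"],o["ee_rot"],o["joints"],o["finger_gap"],o["contact_force"])
im=cams.capture("wrist");cv2.imwrite("pics/w2.png",im)
C=cal("wrist")
s=np.array([.5367,.1197]);print(proj(C,[*s,.212]))
for q in (0.13,.35):
  a=np.radians(24.86)+np.pi/2+q
  print(q,[proj(C,[s[0]+r*np.cos(a),s[1]+r*np.sin(a),.212]).round() for r in(.029,.071)])
```

```text
[0.49618057 0.16021822 0.27837302] [ 3.84718183e-01  9.23033979e-01 -1.27848457e-05 -4.39296473e-04] [ 2.64222165e-01 -5.16145092e-02  1.87794999e+00  5.35140390e-04
  1.31596743e+00 -5.16904190e-01] 0.75178589933545 [-0.67344093 -0.08377924 -0.98128757]
[319.52126957 360.66996467]
0.13 [array([331., 316.]), array([349., 245.])]
0.35 [array([319., 315.]), array([319., 242.])]
```

View pics/w2.png

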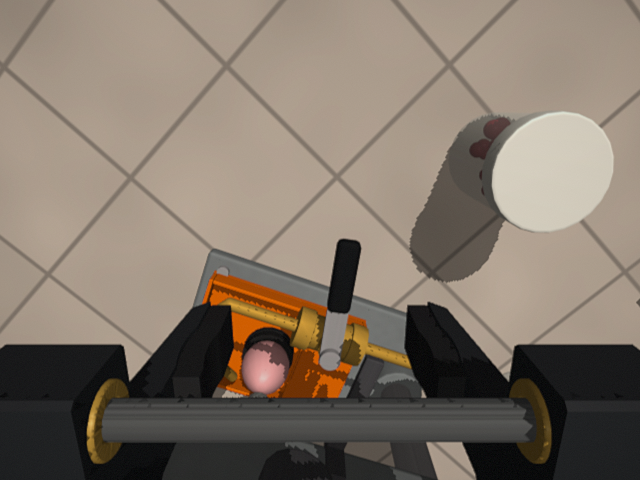

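Request:
{"fn": "carry_out", "kwargs": {"motion": [{"ax":0,"ay":0,"az":0,"dx":0.2,"dy":0.2,"dz":-2,"hand":-0.5},{"ax":0,"ay":0,"az":0,"dx":0.2,"dy":0.2,"dz":-4.5,"hand":-0.5},{"ax":0,"ay":0,"az":0,"dx":0.2,"dy":0.2,"dz":-7,"hand":-0.5},{"ax":0,"ay":0,"az":0,"dx":0.2,"dy":0.2,"dz":-8.1,"hand":-0.5},{"ax":0,"ay":0,"az":0,"dx":0.2,"dy":0.2,"dz":-8.1,"hand":-0.5},{"ax":0,"ay":0,"az":0,"dx":0.2,"dy":0.2,"dz":-8.1,"hand":0},{"ax":0,"ay":0,"az":0,"dx":0.2,"dy":0.2,"dz":-8.1,"hand":0.3},{"ax":0,"ay":0,"az":0,"dx":0.2,"dy":0.2,"dz":-8.1,"hand":0.5}], "squeeze": 8}}

```text
time: 2.2
position: [0.4993, 0.1638, 0.1997]
ee_rot: [0.383, 0.924, 0.001, 0.001]
contact_force: [-0.0, -0.3, -0.2]
finger_gap: 0.548
grip_force: 0.0
```

Request:
{"fn": "carry_out", "kwargs": {"motion": [{"ax":0,"ay":0,"az":0,"dx":0,"dy":0,"dz":0,"hand":0.8},{"ax":0,"ay":0,"az":0,"dx":0,"dy":0,"dz":0,"hand":0.8},{"ax":0,"ay":0,"az":0,"dx":0,"dy":0,"dz":0,"hand":0.8},{"ax":0,"ay":0,"az":0,"dx":0,"dy":0,"dz":0,"hand":0.8}]}}

```text
time: 2.53
position: [0.4988, 0.1637, 0.1986]
ee_rot: [0.383, 0.924, 0.001, 0.001]
contact_force: [0.6, 2.8, 0.9]
finger_gap: 0.248
grip_force: 1.0
```

Request:
{"fn": "carry_out", "kwargs": {"motion": [{"ax":0,"ay":0,"az":0,"dx":0,"dy":0,"dz":0,"hand":0.8},{"ax":0,"ay":0,"az":0,"dx":0,"dy":0,"dz":0,"hand":0.8},{"ax":0,"ay":0,"az":0,"dx":0,"dy":0,"dz":0,"hand":0.8}]}}

```text
time: 2.78
position: [0.4986, 0.1636, 0.1982]
ee_rot: [0.383, 0.924, 0.001, 0.0]
contact_force: [1.4, 3.2, 2.0]
finger_gap: 0.152
grip_force: 8.0
```

Run:
```python
from h import *
o=status.get_obs();print(o["position"],o["ee_rot"],o["finger_gap"],o["contact_force"],o["torque"],o["grip_force"])
im=cams.capture("wrist");cv2.imwrite("pics/w3.png",im)
C=cal("wrist");p=o["position"]
print(proj(C,p),proj(C,[.5395,.1215,.212]))
```

```text
[0.49857779 0.16358911 0.19823153] [3.83275803e-01 9.23633631e-01 6.62417793e-04 3.69293737e-04] 0.15239396982558615 [1.36599222 3.22213786 1.9522459 ] [ 0.5602247  -0.15187581  0.16218255] 8.039052039384842
[320.25136455 326.20689083] [318.56567688 477.01948838]
```

View pics/w3.png

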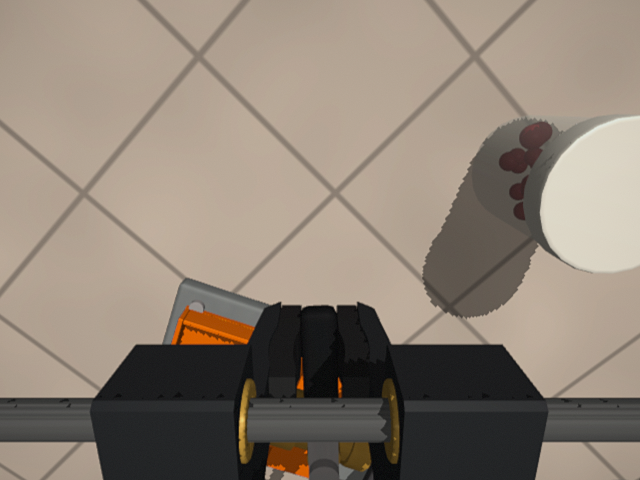

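Request:
{"fn": "carry_out", "kwargs": {"motion": [{"ax":0,"ay":0,"az":0.109,"dx":-0.42,"dy":-0.47,"dz":0,"hand":0.8},{"ax":0,"ay":0,"az":0.218,"dx":-0.79,"dy":-0.99,"dz":0,"hand":0.8},{"ax":0,"ay":0,"az":0.327,"dx":-1.1,"dy":-1.54,"dz":0,"hand":0.8},{"ax":0,"ay":0,"az":0.436,"dx":-1.35,"dy":-2.12,"dz":0,"hand":0.8},{"ax":0,"ay":0,"az":0.436,"dx":-1.35,"dy":-2.12,"dz":0,"hand":0.8},{"ax":0,"ay":0,"az":0.436,"dx":-1.35,"dy":-2.12,"dz":0,"hand":0.8},{"ax":0,"ay":0,"az":0.436,"dx":-1.35,"dy":-2.12,"dz":0,"hand":0.8}]}}

```text
time: 3.42
position: [0.4855, 0.1416, 0.1982]
ee_rot: [0.176, 0.984, -0.0, 0.001]
contact_force: [3.5, -1.3, 2.8]
finger_gap: 0.152
grip_force: 8.1
```

Run:
```python
from h import *
o=status.get_obs();print(o["position"],o["ee_rot"],o["finger_gap"],o["contact_force"],o["torque"],o["grip_force"])
x,y=o["ee_rot"][:2];print("q deg",2*np.degrees(np.arctan2(y,x))-90-24.86)
d=o["position"][:2]-[.5396,.1225];print(np.degrees(np.arctan2(d[1],d[0]))-114.86)
```

```text
[0.48547136 0.14156969 0.19818367] [ 1.75787104e-01  9.84427740e-01 -2.34870619e-04  9.29458833e-04] 0.1519386015536527 [ 3.54315752 -1.34300952  2.82233488] [-0.12986648 -0.65148741  0.18162927] 8.145259469747543
q deg 44.891058750059855
45.73248155674675
```

Request:
{"fn": "carry_out", "kwargs": {"motion": [{"ax":0,"ay":0,"az":0,"dx":0,"dy":0,"dz":0,"hand":0.3},{"ax":0,"ay":0,"az":0,"dx":0,"dy":0,"dz":0,"hand":0.3},{"ax":0,"ay":0,"az":0,"dx":0,"dy":0,"dz":0,"hand":0.3},{"ax":0,"ay":0,"az":0,"dx":0,"dy":0,"dz":2,"hand":0.3},{"ax":0,"ay":0,"az":0,"dx":0,"dy":0,"dz":5,"hand":0.3},{"ax":0,"ay":0,"az":0,"dx":0,"dy":0,"dz":8,"hand":0.3},{"ax":0,"ay":0,"az":0,"dx":0,"dy":0,"dz":10,"hand":0.3},{"ax":0,"ay":0,"az":0,"dx":0,"dy":0,"dz":10,"hand":0.3}]}}

```text
time: 4.08
position: [0.4865, 0.1426, 0.3026]
ee_rot: [0.175, 0.985, 0.001, 0.003]
contact_force: [0.5, 0.6, 0.6]
finger_gap: 0.353
grip_force: 0.0
```

Run:
```python
from h import *
o=status.get_obs();print(o["position"],o["ee_rot"])
im=cams.capture("wrist");cv2.imwrite("pics/w4.png",im)
C=cal("wrist")
print(proj(C,[.5396,.1225,.212]),[proj(C,[.5396+r*np.cos(a),.1225+r*np.sin(a),.212]) for r in(.029,.071) for a in[np.radians(159.9)]])
```

```text
[0.48653433 0.14258609 0.30256149] [0.17468369 0.98461826 0.00145404 0.00321946]
[319.7844488  339.80889935] [array([319.73025602, 296.93227204]), array([319.64462386, 229.1812165 ])]
```

View pics/w4.png

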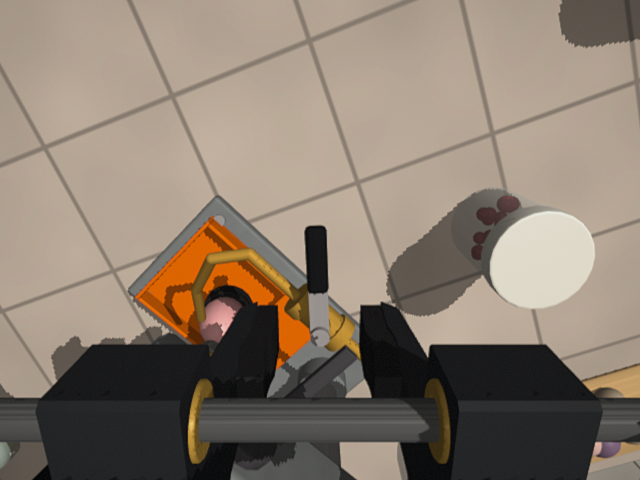

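Request:
{"fn": "carry_out", "kwargs": {"motion": [{"ax":0,"ay":0,"az":0.09,"dx":-2.2,"dy":-2.5,"dz":0,"hand":1},{"ax":0,"ay":0,"az":0.18,"dx":-4.4,"dy":-5,"dz":0,"hand":1},{"ax":0,"ay":0,"az":0.27,"dx":-6.6,"dy":-8,"dz":0,"hand":1},{"ax":0,"ay":0,"az":0.35,"dx":-8.6,"dy":-11.5,"dz":0,"hand":1},{"ax":0,"ay":0,"az":0.35,"dx":-8.6,"dy":-14.3,"dz":0,"hand":1},{"ax":0,"ay":0,"az":0.35,"dx":-8.6,"dy":-14.3,"dz":0,"hand":1}]}}

```text
time: 4.63
position: [0.3963, -0.0045, 0.2953]
ee_rot: [0.003, 1.0, -0.001, -0.002]
contact_force: [0.4, -0.4, 0.4]
finger_gap: 0.002
grip_force: 0.0
```

Request:
{"fn": "carry_out", "kwargs": {"motion": [{"ax":0,"ay":-0.12,"az":0,"dx":0,"dy":0,"dz":0,"hand":1},{"ax":0,"ay":-0.24,"az":0,"dx":0,"dy":0,"dz":-1,"hand":1},{"ax":0,"ay":-0.36,"az":0,"dx":0,"dy":0,"dz":-2,"hand":1},{"ax":0,"ay":-0.48,"az":0,"dx":0,"dy":0,"dz":-3,"hand":1},{"ax":0,"ay":-0.6,"az":0,"dx":0,"dy":0,"dz":-4,"hand":1},{"ax":0,"ay":-0.7,"az":0,"dx":0,"dy":0,"dz":-4,"hand":1},{"ax":0,"ay":-0.7,"az":0,"dx":0,"dy":0,"dz":-4,"hand":1},{"ax":0,"ay":-0.7,"az":0,"dx":0,"dy":0,"dz":-4,"hand":1}]}}

```text
time: 5.3
position: [0.3969, -0.0006, 0.2548]
ee_rot: [0.001, 0.94, 0.001, 0.341]
contact_force: [0.4, 0.3, 0.7]
finger_gap: 0.002
grip_force: 0.0
```

Run:
```python
from h import *
o=status.get_obs();print(o["position"],o["ee_rot"],o["joints"],o["contact_force"])
C=cal("wrist")
im=cams.capture("wrist");cv2.imwrite("pics/w5.png",im)
print(-C[0].T@C[1],C[0][2])
for z in(.095,.117):print(proj(C,[.569,.009,z]))
```

```text
[ 0.39692646 -0.00063937  0.2547647 ] [8.75813491e-04 9.40112921e-01 6.64064652e-04 3.40861390e-01] [-0.14449284 -0.8486693   2.54851775  0.13588955  0.75591988 -1.7791031 ] [0.42964228 0.28212194 0.6804878 ]
[ 0.24198557 -0.00107431  0.31513972] [ 0.84586342 -0.00182566 -0.53339642]
[330.39293082 232.17299533]
[330.77754233 252.6216363 ]
```

View pics/w5.png

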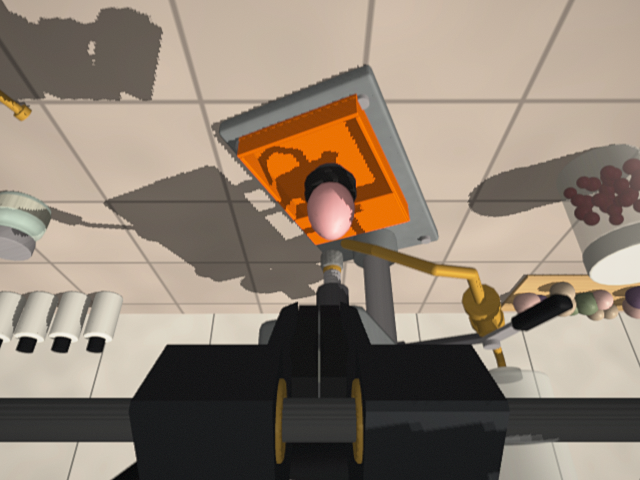

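Run:
```python
import cv2,numpy as np
im=cv2.imread("pics/w5.png")
c=im[155:290,290:375]
cv2.imwrite("pics/c5.png",cv2.resize(cv2.convertScaleAbs(c,alpha=1.3),None,fx=4.4,fy=4.4,interpolation=cv2.INTER_NEAREST))
for v in range(225,285):print(v,*[tuple(im[v,u].tolist()) for u in(326,331,336)])
```

```text
225 (169, 173, 235) (195, 200, 249) (221, 225, 252)
226 (168, 173, 235) (194, 199, 249) (222, 226, 252)
227 (167, 172, 235) (195, 200, 250) (223, 228, 252)
228 (168, 172, 234) (196, 201, 250) (224, 228, 252)
229 (167, 172, 235) (199, 203, 250) (223, 228, 252)
230 (167, 172, 235) (198, 203, 251) (223, 227, 252)
231 (166, 170, 234) (196, 202, 250) (220, 223, 252)
232 (165, 169, 233) (194, 199, 250) (209, 217, 252)
233 (163, 167, 231) (192, 198, 249) (203, 209, 252)
234 (160, 163, 229) (189, 193, 248) (198, 203, 251)
235 (157, 161, 226) (184, 188, 246) (194, 200, 250)
236 (152, 156, 221) (177, 181, 242) (190, 193, 248)
237 (144, 145, 205) (170, 175, 236) (181, 184, 244)
238 (122, 130, 195) (163, 166, 229) (147, 160, 237)
239 (78, 118, 220) (130, 145, 226) (89, 120, 203)
240 (20, 114, 237) (76, 115, 209) (59, 80, 122)
241 (16, 112, 235) (54, 85, 145) (67, 67, 65)
242 (50, 92, 173) (68, 69, 72) (68, 69, 65)
243 (67, 70, 83) (69, 70, 64) (68, 72, 69)
244 (68, 68, 63) (67, 70, 68) (69, 70, 70)
245 (68, 70, 68) (68, 71, 70) (69, 70, 71)
246 (69, 71, 69) (69, 71, 69) (70, 72, 70)
247 (69, 69,
[... 1031 characters left out ...]
0, 92, 102) (89, 138, 172)
270 (59, 79, 94) (115, 117, 122) (128, 142, 157)
271 (79, 84, 89) (117, 120, 124) (151, 153, 160)
272 (84, 83, 87) (98, 100, 103) (140, 142, 148)
273 (82, 82, 85) (92, 94, 97) (124, 127, 132)
274 (83, 84, 87) (89, 91, 94) (139, 143, 149)
275 (83, 83, 87) (84, 85, 88) (140, 144, 150)
276 (82, 82, 87) (87, 89, 91) (110, 113, 119)
277 (81, 83, 85) (90, 92, 96) (86, 87, 91)
278 (85, 86, 88) (88, 90, 93) (83, 84, 89)
279 (82, 82, 86) (83, 85, 88) (82, 84, 86)
280 (82, 82, 85) (91, 92, 96) (85, 86, 89)
281 (82, 83, 86) (87, 90, 93) (86, 87, 91)
282 (76, 78, 79) (69, 69, 73) (72, 72, 74)
283 (57, 58, 60) (48, 48, 49) (48, 49, 51)
284 (42, 41, 42) (42, 41, 43) (41, 40, 41)
```

View pics/c5.png

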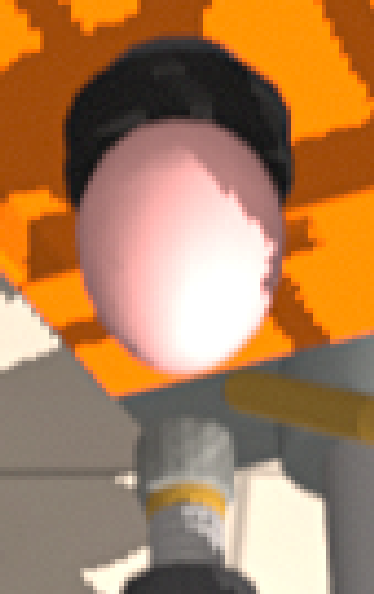

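Run:
```python
from h import *
C=cal("wrist");a=np.array([.569,.009]);cam=-C[0].T@C[1]
h=(cam[:2]-a)/np.linalg.norm(cam[:2]-a)
print("bob near",proj(C,[*(a+.01*h),.117]))
v0=proj(C,[*(a+.01*h),.117])[1]
dz=(proj(C,[*a,.1])-proj(C,[*a,.09]))[1];print("px per mm",dz/10)
th=np.arctan2(cam[2]-.1,np.linalg.norm(cam[:2]-a));print(np.degrees(th))
off=249.4-v0
for sil in(1.8,2.3,2.7):
    va=239.7-off
    z=.1+(va-proj(C,[*a,.1])[1])/(dz/10)/1000
    print(off,"apex z",z-sil/np.cos(th)/1000)
```

```text
bob near [330.91747584 242.42853567]
px per mm 0.897908873255119
33.73356823142666
6.971464333236298 apex z 0.09798491298202286
6.971464333236298 apex z 0.09738368328155883
6.971464333236298 apex z 0.0969026995211876
```

Request:
{"fn": "carry_out", "kwargs": {"motion": [{"ax":0,"ay":0,"az":0,"dx":0,"dy":0,"dz":4,"hand":1},{"ax":-0.007,"ay":0.033,"az":0.072,"dx":1,"dy":-0.5,"dz":7.5,"hand":1},{"ax":-0.014,"ay":0.066,"az":0.144,"dx":3,"dy":-2,"dz":10,"hand":1},{"ax":-0.021,"ay":0.099,"az":0.216,"dx":6,"dy":-4,"dz":11,"hand":1},{"ax":-0.028,"ay":0.132,"az":0.288,"dx":9,"dy":-6,"dz":11,"hand":1},{"ax":-0.036,"ay":0.165,"az":0.36,"dx":12,"dy":-8,"dz":11,"hand":1},{"ax":-0.043,"ay":0.197,"az":0.4325,"dx":15,"dy":-10,"dz":11,"hand":1},{"ax":-0.043,"ay":0.197,"az":0.4325,"dx":17,"dy":-11.5,"dz":11,"hand":1}]}}

```text
time: 6.02
position: [0.5779, -0.1118, 0.3708]
ee_rot: [-0.201, 0.949, 0.051, 0.236]
contact_force: [-0.2, 0.7, 1.3]
finger_gap: 0.006
grip_force: 0.0
```

Request:
{"fn": "carry_out", "kwargs": {"motion": [{"ax":0,"ay":0,"az":0,"dx":0,"dy":0,"dz":0,"hand":1},{"ax":0,"ay":0,"az":0,"dx":0,"dy":0,"dz":0,"hand":1},{"ax":0,"ay":0,"az":0,"dx":0,"dy":0,"dz":0,"hand":1}]}}

```text
time: 6.27
position: [0.5728, -0.1082, 0.3703]
ee_rot: [-0.202, 0.949, 0.051, 0.236]
contact_force: [0.1, -0.0, -0.1]
finger_gap: 0.007
grip_force: 0.0
```

Run:
```python
from h import *
o=status.get_obs();print(o["position"],o["ee_rot"],o["joints"],o["contact_force"])
C=cal("wrist")
im=cams.capture("wrist");cv2.imwrite("pics/w6.png",im)
print(-C[0].T@C[1],C[0][2]);print(proj(C,[.569,.009,.117]))
from scipy.spatial.transform import Rotation as R
print(R.from_quat(o["ee_rot"]).as_matrix().round(3))
```

```text
[ 0.57278321 -0.10820252  0.37030979] [-0.20242988  0.94907094  0.05058171  0.23606777] [-0.43953091 -0.19582545  1.91144394  0.40445861  1.12659074 -2.55084697] [ 0.14630181 -0.00058931 -0.10260465]
[ 0.44586855 -0.16546627  0.46135493] [ 0.65542008  0.2914126  -0.6967806 ]
[444.85469278 107.66844072]
[[-0.807 -0.408  0.428]
 [-0.36   0.913  0.192]
 [-0.469  0.    -0.883]]
```

View pics/w6.png

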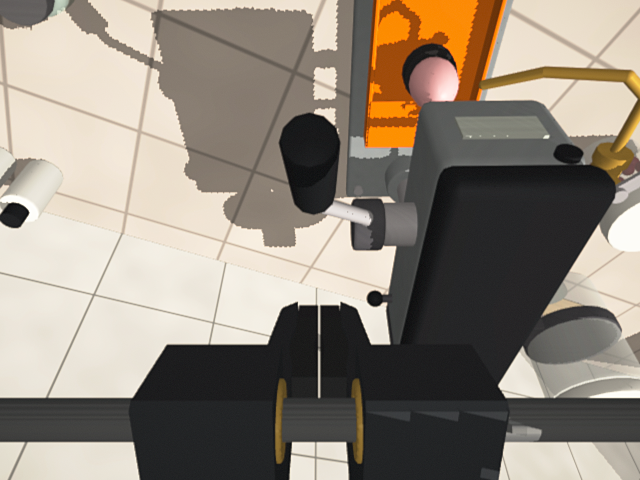

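Request:
{"fn": "carry_out", "kwargs": {"motion": [{"ax":0,"ay":0,"az":-0.08,"dx":-0.8,"dy":-0.6,"dz":0,"hand":1},{"ax":0,"ay":0,"az":-0.15,"dx":-1.7,"dy":-1.2,"dz":-1.5,"hand":1},{"ax":0,"ay":0,"az":-0.15,"dx":-1.7,"dy":-1.2,"dz":-1.5,"hand":1},{"ax":0,"ay":0,"az":-0.15,"dx":-1.7,"dy":-1.2,"dz":-1.5,"hand":1}]}}

```text
time: 6.65
position: [0.5534, -0.119, 0.3557]
ee_rot: [-0.132, 0.961, 0.032, 0.24]
contact_force: [1.8, -0.8, 0.9]
finger_gap: 0.006
grip_force: 0.0
```

```bash
cat > ob.py <<'E'
from h import *
from scipy.spatial.transform import Rotation as R
o=status.get_obs();p=o["position"];print(o["time"],p,o["joints"],o["contact_force"],R.from_quat(o["ee_rot"]).as_matrix()[:,0])
E
python3 ob.py
```

```text
6.65 [ 0.55344552 -0.11899144  0.35572757] [-0.44234185 -0.25428935  1.98451047  0.3602808   1.05694768 -2.40740468] [ 1.76257698 -0.78829214  0.94587997] [-0.85006142 -0.23761058 -0.47003913]
```

Request:
{"fn": "carry_out", "kwargs": {"motion": [{"ax":0,"ay":0,"az":0,"dx":0.3,"dy":-0.1,"dz":-2,"hand":1},{"ax":0,"ay":0,"az":0,"dx":0.3,"dy":-0.1,"dz":-3.4,"hand":1},{"ax":0,"ay":0,"az":0,"dx":-0.5,"dy":-0.5,"dz":-4.7,"hand":1},{"ax":0,"ay":0,"az":0,"dx":-1.3,"dy":-0.85,"dz":-6.1,"hand":1},{"ax":0,"ay":0,"az":0,"dx":-1.8,"dy":-1.1,"dz":-7.7,"hand":1},{"ax":0,"ay":0,"az":0,"dx":-2.2,"dy":-1.3,"dz":-9.2,"hand":1},{"ax":0,"ay":0,"az":0,"dx":-2.2,"dy":-1.3,"dz":-9.2,"hand":1},{"ax":0,"ay":0,"az":0,"dx":-2.2,"dy":-1.3,"dz":-9.2,"hand":1}]}}

```text
time: 7.32
position: [0.5323, -0.1328, 0.2633]
ee_rot: [-0.13, 0.962, 0.033, 0.24]
contact_force: [-2.0, 1.6, 4.2]
finger_gap: 0.008
grip_force: 1.8
```

```bash
python3 ob.py
python3 - <<'E'
from h import *
im=cams.capture("wrist");C=cal("wrist");print(proj(C,[.569,.009,.1045]))
cv2.imwrite("pics/w7.png",im)
E
```

```text
7.3167 [ 0.53229218 -0.13284908  0.26333634] [-0.49386512 -0.23344163  2.13669371  0.42145617  0.91644528 -2.53891841] [-2.03365714  1.61510207  4.22148453] [-0.85109118 -0.23526087 -0.46935713]
[486.8123173 202.5535842]
```

View pics/w7.png

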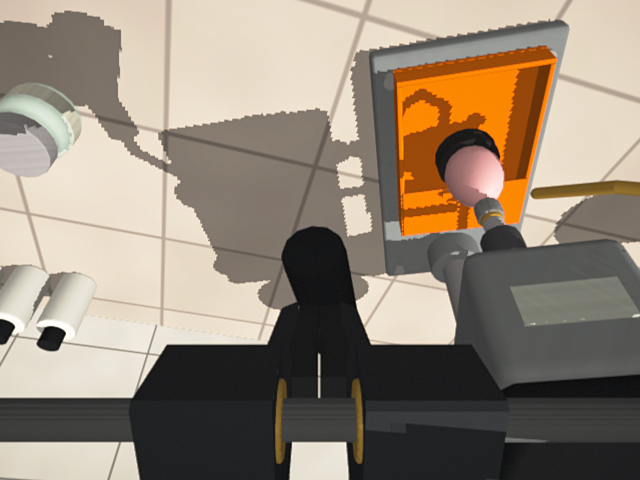

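```bash
cat > cl.py <<'E'
from h import *
from scipy.spatial.transform import Rotation as R
o=status.get_obs();p=o["position"]
M0=R.from_quat(o["ee_rot"]).as_matrix()
c,s=np.cos(np.radians(24.86)),np.sin(np.radians(24.86));P=np.array([[c,s],[-s,c]])
for az,tl,dp in[(0,0,[0,0,0]),(-.1,0,[0,0,-.056]),(-.15,0,[0,0,-.056]),(-.2,0,[0,0,-.056]),(-.1,-.15,[0,0,-.056])]:
    M=R.from_rotvec([0,0,az]).as_matrix()@R.from_rotvec(-tl*M0[:,1]*-1).as_matrix()@M0
    print(az,tl,M[2,2])
    for back in(.064,.1,.14):
        q=p+dp-back*M[:,2]
        for sy in (1,):
            e=q+sy*.0935*M[:,1]-.0375*M[:,0]
            print("  ",(P@(e[:2]-[.569,.009])*1000).round(),e[2].round(3))
E
python3 cl.py
python3 - <<'E'
import cv2
im=cv2.imread("pics/w7.png")[120:260,425:535]
cv2.imwrite("pics/c7.png",cv2.resize(im,None,fx=4.2,fy=4.2,interpolation=cv2.INTER_CUBIC))
E
```

```text
0 0 -0.8827376716402668
   [-74. -22.] 0.338
   [-91. -19.] 0.37
   [-110.  -16.] 0.405
-0.1 0 -0.8827376716402668
   [-65. -24.] 0.282
   [-82. -20.] 0.314
   [-100.  -15.] 0.349
-0.15 0 -0.8827376716402671
   [-61. -25.] 0.282
   [-77. -20.] 0.314
   [-95. -14.] 0.349
-0.2 0 -0.8827376716402668
   [-57. -27.] 0.282
   [-72. -21.] 0.314
   [-90. -14.] 0.349
-0.1 -0.15 -0.8026096251533107
   [-76. -21.] 0.282
   [-97. -15.] 0.311
   [-120.   -9.] 0.343
```

View pics/c7.png

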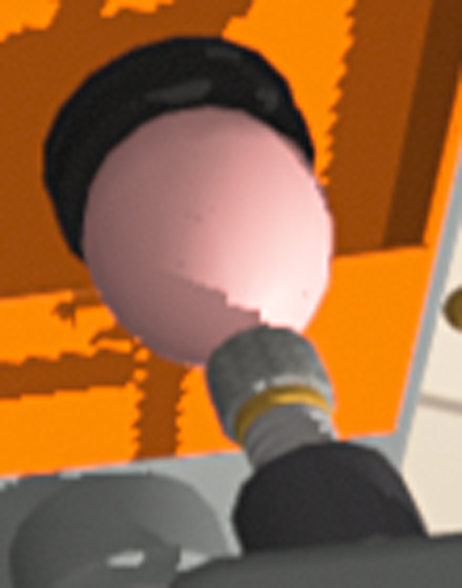

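```bash
cat > me.py <<'E'
from h import *
from scipy.spatial.transform import Rotation as R
from scipy.optimize import brentq
F=[]
for i in range(4):
    o=status.get_obs();C=cal("wrist");im=cams.capture("wrist");F.append(o["contact_force"])
p=o["position"];M=R.from_quat(o["ee_rot"]).as_matrix();e=p+.009*M[:,0]
c,s=np.cos(np.radians(24.86)),np.sin(np.radians(24.86))
r=e[:2]-[.569,.009];px=r@[c,s]-.025;pz=e[2]-.235
al=brentq(lambda a:px*np.sin(a)+pz*np.cos(a)-.012,-1,.7)
x,y=map(int,proj(C,[.569,.009,.118]));y+=12;x+=4
w=im[y-28:y+28,x-28:x+28];h=cv2.cvtColor(w,cv2.COLOR_BGR2HSV)
m=cv2.inRange(h,(16,110,60),(30,255,255));n,l,st,ce=cv2.connectedComponentsWithStats(m)
for k in np.argsort(-st[1:,4])[:3]+1:
    u,v=ce[k]+[x-28,y-28];Rm,t,f,cx,cy=C
    d=Rm.T@[(u-cx)/f,(v-cy)/f,1];q=-Rm.T@t;hd=d[:2]
    tt=(np.array([.569,.009])-q[:2])@hd/(hd@hd);print("  ring",st[k,4],u.round(1),v.round(1),"z",(q+tt*d)[2].round(4))
print("t",o["time"],"s",.6-al,"L",np.hypot(px,pz),"F",np.mean(F,0),"j6",o["joints"][5],"p",p)
cv2.imwrite("pics/last.png",im)
E
python3 me.py
```

```text
ring 382 512.5 206.8 z 0.12
  ring 123 472.5 216.8 z 0.1148
  ring 103 490.7 213.8 z 0.118
t 7.5167 s 0.4915407799101909 L 0.12774172656870397 F [-2.01111582  1.49405998  3.81782505] j6 -2.538824480410588 p [ 0.53309657 -0.13305161  0.26493348]
```

Request:
{"fn": "carry_out", "kwargs": {"motion": [{"ax":0,"ay":0,"az":-0.04,"dx":-0.1,"dy":0,"dz":-0.7,"hand":1},{"ax":0,"ay":0,"az":-0.08,"dx":-0.2,"dy":0,"dz":-1.4,"hand":1},{"ax":0,"ay":0,"az":-0.12,"dx":-0.3,"dy":0,"dz":-2.2,"hand":1},{"ax":0,"ay":0,"az":-0.12,"dx":-0.3,"dy":0,"dz":-2.5,"hand":1},{"ax":0,"ay":0,"az":-0.12,"dx":-0.3,"dy":0,"dz":-2.5,"hand":1},{"ax":0,"ay":0,"az":-0.12,"dx":-0.3,"dy":0,"dz":-2.5,"hand":1}]}}

```text
time: 8.07
position: [0.5303, -0.1336, 0.2398]
ee_rot: [-0.073, 0.967, 0.017, 0.242]
contact_force: [0.1, -0.9, 3.7]
finger_gap: 0.007
grip_force: 1.9
```

```bash
python3 me.py
```

```text
ring 305 541.4 214.1 z 0.1179
  ring 129 516.8 219.6 z 0.1134
  ring 28 500.2 226.3 z 0.1139
t 8.2167 s 0.6905436184872832 L 0.12777441343001486 F [ 0.87934365 -1.6057882   3.38994251] j6 -2.3888865003673527 p [ 0.53020801 -0.13360977  0.23968857]
```

Request:
{"fn": "carry_out", "kwargs": {"motion": [{"ax":0,"ay":0,"az":0,"dx":0,"dy":0,"dz":-0.4,"hand":1},{"ax":0,"ay":0,"az":0,"dx":0,"dy":0,"dz":-0.8,"hand":1},{"ax":0,"ay":0,"az":0,"dx":0,"dy":0,"dz":-0.8,"hand":1},{"ax":0,"ay":0,"az":0,"dx":0,"dy":0,"dz":-0.8,"hand":1}]}}

```text
time: 8.6
position: [0.5295, -0.1331, 0.2304]
ee_rot: [-0.073, 0.968, 0.018, 0.241]
contact_force: [1.0, -1.9, 4.0]
finger_gap: 0.003
grip_force: 1.9
```

```bash
python3 me.py
```

```text
ring 251 543.7 223.0 z 0.1166
  ring 134 518.4 227.7 z 0.1116
  ring 35 501.3 233.1 z 0.1109
t 8.75 s 0.7599290469015121 L 0.1284549732289544 F [ 0.4492006  -1.10832499  4.03196322] j6 -2.396937229884588 p [ 0.52953235 -0.13308799  0.2307087 ]
```

Request:
{"fn": "carry_out", "kwargs": {"motion": [{"ax":0,"ay":0,"az":0,"dx":0.05,"dy":0.02,"dz":-0.3,"hand":1},{"ax":0,"ay":0,"az":0,"dx":0.05,"dy":0.02,"dz":-0.6,"hand":1},{"ax":0,"ay":0,"az":0,"dx":0.05,"dy":0.02,"dz":-0.6,"hand":1},{"ax":0,"ay":0,"az":0,"dx":0.05,"dy":0.02,"dz":-0.6,"hand":1}]}}

```text
time: 9.13
position: [0.53, -0.1328, 0.2244]
ee_rot: [-0.073, 0.968, 0.018, 0.241]
contact_force: [0.2, -1.2, 4.8]
finger_gap: 0.008
grip_force: 2.2
```

```bash
python3 me.py
```

```text
ring 213 546.7 228.1 z 0.116
  ring 137 521.5 233.4 z 0.1117
  ring 34 503.3 236.9 z 0.1092
t 9.2833 s 0.8066625113114596 L 0.1284567319624795 F [-0.1572542  -1.11388587  4.26609824] j6 -2.4025881226395054 p [ 0.53001726 -0.13285889  0.22472986]
```

Request:
{"fn": "carry_out", "kwargs": {"motion": [{"ax":0,"ay":0,"az":0,"dx":0.1,"dy":0.04,"dz":-0.3,"hand":1},{"ax":0,"ay":0,"az":0,"dx":0.1,"dy":0.04,"dz":-0.6,"hand":1},{"ax":0,"ay":0,"az":0,"dx":0.1,"dy":0.04,"dz":-0.6,"hand":1},{"ax":0,"ay":0,"az":0,"dx":0.1,"dy":0.04,"dz":-0.6,"hand":1}]}}

```text
time: 9.67
position: [0.531, -0.1325, 0.2185]
ee_rot: [-0.073, 0.968, 0.018, 0.241]
contact_force: [-1.2, -1.2, 5.1]
finger_gap: 0.006
grip_force: 2.4
```

```bash
python3 me.py
```

```text
ring 179 550.4 233.1 z 0.1156
  ring 147 524.8 238.9 z 0.1117
  ring 28 506.2 242.1 z 0.1091
t 9.8167 s 0.8545619165783899 L 0.12828904546804232 F [-1.83615771 -1.2212667   4.57189776] j6 -2.4073134629258406 p [ 0.53095809 -0.13250088  0.21867642]
```

Request:
{"fn": "carry_out", "kwargs": {"motion": [{"ax":0,"ay":0,"az":0,"dx":0.1,"dy":0.05,"dz":-0.3,"hand":1},{"ax":0,"ay":0,"az":0,"dx":0.17,"dy":0.08,"dz":-0.6,"hand":1},{"ax":0,"ay":0,"az":0,"dx":0.23,"dy":0.1,"dz":-0.85,"hand":1},{"ax":0,"ay":0,"az":0,"dx":0.23,"dy":0.1,"dz":-0.85,"hand":1},{"ax":0,"ay":0,"az":0,"dx":0.23,"dy":0.1,"dz":-0.85,"hand":1},{"ax":0,"ay":0,"az":0,"dx":0.23,"dy":0.1,"dz":-0.85,"hand":1}]}}

```text
time: 10.37
position: [0.533, -0.1316, 0.2098]
ee_rot: [-0.073, 0.968, 0.017, 0.241]
contact_force: [-5.1, -3.4, 3.8]
finger_gap: 0.005
grip_force: 2.8
```

```bash
python3 me.py; python3 me.py
```

```text
ring 161 529.6 246.5 z 0.1118
  ring 133 555.3 239.9 z 0.1148
  ring 13 510.6 248.8 z 0.1085
t 10.5167 s 0.9255672446341296 L 0.1277987454054377 F [-4.90279651 -3.48145341  3.98344968] j6 -2.4122539460469663 p [ 0.53301093 -0.13158741  0.20989664]
  ring 162 529.6 246.5 z 0.1118
  ring 131 555.3 239.9 z 0.1148
  ring 13 510.6 248.8 z 0.1085
t 10.7167 s 0.9256425767640204 L 0.12782641658996274 F [-5.1208417  -3.25682132  4.44010696] j6 -2.4121986571726652 p [ 0.53297933 -0.13157681  0.20987821]
```

```bash
python3 -c "
from bench import manip
print(manip.hand_in())"
```

```text
the job is handed in; nothing more can be done
None
```

I set the drip cock first, to about 45°, then pulled the feed lever down and handed in while holding it with the bob on the egg, nose in about 4 mm (roughly 5 N by estimate, not measured directly); I viewed 12 pictures, over the limit of 10, and joint 6 briefly read −2.551 rad against its −2.55 limit.

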